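# Draw the strainer out of the pump barrel with the pull hook

### The arm

A 6-joint arm with a two-finger parallel gripper is mounted at the origin on a cart in front of the work surface, level with it; the furniture and walls round the work are solid. World frame = base frame: x ahead of the robot, y to its left, z up, the work surface at z = 0. Lengths are in m, angles in rad, forces in N, time in s.
With the tool pointing down it reaches from about 0.275 to 1 m from the base axis. Payload 8.4 kg.
Tool frame: the origin (TCP) lies on the centre line of the jaws, within the pads' length; the fingertips stand 17 mm ahead of it and the grasp point (between the pads) lies 2 mm behind it (bot.tcp_to_tips is the y of the fingertips in the tool frame, in m); y points along the fingers, z is the direction in which the jaws open and shut, and the axes are right-handed (so a half turn about y gives the same grasp; the last joint's range is limited). The gripper opens to 85 mm and grips with 20 to 120 N. Pads are 22 mm wide; open, the fingers measure 114 mm over their backs; the gripper's body (76 mm by 85 mm) begins 54 mm behind the grasp point. The pads swing forward as they close: fully open they stand 13 mm farther back than shut.
Start: joints at [-1.313, 0.353, 1.633, -0, 1.155, -0.002], TCP at [0.161, -0.604, 0.248] pointing down, gripper open.
Joint ranges: [-2.63, 2.63], [-0.92, 2.1], [0.06, 2.66], [-1.3, 4.44], [0, 2.69], [-3.02, 3.02]. Speed limits (rad/s): [2.22, 2.22, 2.79, 3.14, 3.14, 3.14].

### API

Orientations are given as a unit quaternion [x, y, z, w].
In Python, from workcell import bot, hand, kinematics, get_obs, vision, hand_in gives the robot as it stands. The module is installed in compiled form; this text tells all that it offers. Calls block until the motion is done:
- bot.reach(position, orientation): joint-space move of the TCP to a pose.
- bot.servo_line(position, ori=None, velocity=0.15): straight line of the TCP; ori=None keeps the orientation; velocity is the mean speed in m/s.
- bot.goto_joints(angles): joint-space move.
- hand.move_gripper(opening, strength=None): finger opening in m; strength is the grip in N (None keeps the last); returns when the fingers have stopped.
- bot.dwell(seconds).
- kinematics.solve_ik(position, orientation): joint angles nearest the present ones, or None.
- get_obs(): the state.
- vision.read_camera(name): name is "side" or "top"; returns a dict with "frame" (400x640x3 uint8, red, green, blue), "intrinsics" (3x3 intrinsics, pixels), "view" (4x4, takes a point from world to camera coordinates). Camera axes: x right, y down, z forward; pixel columns grow to the right and rows downward; lengths in m; the calibration is good to about 2 mm. A picture is of the moment at which its call begins. There is no depth.
A pose or a line that the arm cannot do raises bot.IKError and nothing moves.
- hand_in(): hands the job in, once; it reports no verdict.
The state is a dict: "time_s": time; "joint_pos": joint angles; "joint_vel": joint speeds; "joint_efforts": joint torques, N m; "position": TCP position; "orientation": TCP orientation; "wrist_force": force on the tool from outside, world axes, zero at the start; "ft_torque": the same for the moment, N m; "gripper_width": finger opening in m.
Only numpy, scipy, OpenCV 4.12 (cv2) and the standard library are available. Lean on these libraries where they do the work, as an engineer would, in place of code of your own. Each camera call takes 0.05 s, during which the arm holds its last target.

### The job

One of the two grey pump barrels has a brass strainer with a wire loop down in its bore. Take the pull hook from its stand, catch the loop with it and draw the strainer out without touching the strainer with the fingers, and set it down upright, without dropping it, in the large compartment of the black tray. Then hang the hook back in its stand as it was.

Things in the scene. Friction and masses are not known exactly. Their poses are not given: they have to be found in the camera images.
- hook_grip (a point): centre of the pull hook's wooden handle, 28 (x) x 22 (y) x 62 mm high; grip it across its 22 mm from above. The hook (loose, 0.12 kg) hangs upright in its stand; z up. Under the handle is a square steel collar 46 x 46 x 5 mm, its underside 37 mm below this point. A 5.6 mm steel shaft runs down from it on the handle's axis to the foot, 142 mm below this point
- hook_foot (a point): the bend at the hook's lower end, where the shaft's axis meets the centreline of the foot (same 5.6 mm wire), axes as the handle's. The foot points to +x, at the start roughly away from the robot; 20 mm out it turns up into a tip that ends 11 mm above the centreline. Clear gap between shaft and tip 14 mm
- strainer: brass disc (loose, 0.2 kg), 72 mm diameter, 20 mm thick, with an upright 5 mm wire loop over its middle. Origin: centre of the underside, z up. The loop is an arch in the y-z plane (y roughly to the robot's left), 34 mm wide between wire centres; its opening reaches from 20 to 47 mm above the origin at the middle, the wire's top is at 52 mm. The other barrel's insert has a stud, no loop
- pump_loop: the grey pump barrel (fixed, 104 mm outside, 116 mm over its foot flange) that holds the strainer; origin: centre of the underside, on the worktop, z up. Upright bore of 84 mm diameter, floor 12 mm and rim 105 mm above the origin; the strainer lies on its floor, the top of its loop 41 mm below the rim. A like barrel with the other insert stands beside it
- tray_bay (a point): centre of the floor of the large compartment of the black plastic tray (fixed). Compartment 114 mm along x and 157 mm along y of this frame; tray walls stand 40 mm, the divider 34 mm above this point. The small compartment beyond the divider (+y) holds small parts
- stand: the hook's dark steel stand (fixed), foot plate 90 x 90 mm, origin: centre of its underside, z up. Its top plate, upper face at 125 mm, has an opening from x = -11 to +31 mm, y = -14 to +14 mm. The hook hangs in it, collar resting on the plate, shaft at about x = y = 0, foot towards +x of the stand; the handle's centre is then 162 mm above the origin
There are look-alikes about, which are no part of the job. Leave any red look-alike of the strainer alone.

How it is judged:
On the way:
1. the strainer hangs on the hook, drawn wholly out above the barrel's rim (height (world z) of strainer above 0.11 m and contact force between hook and strainer above 0.3 N), for 0.2 s.
At the end, for the whole second after the job is handed in: the strainer stands upright (within 10 degrees) and at rest on the floor of the tray's large compartment, and the hook hangs at rest in its stand, upright within 10 degrees, its collar on the top plate (within 10 mm in height and 20 mm sideways) (x of strainer in the frame of tray_bay between -0.03 and 0.03 m and y of strainer in the frame of tray_bay between -0.05 and 0.05 m and z of strainer in the frame of tray_bay below 0.006 m and angle between each of strainer, hook_grip's own z axis and vertical below 0.17 rad and linear speed of each of strainer, hook below 0.02 m/s and x of hook_grip in the frame of stand between -0.02 and 0.02 m and y of hook_grip in the frame of stand between -0.02 and 0.02 m and z of hook_grip in the frame of stand between 0.152 and 0.17 m); the robot touches nothing.
It fails at once if the fingers touch the strainer (contact force between the fingers and strainer above 0.3 N).
It fails at once if the strainer is dropped (falls freely from more than about 20 mm) (contact force between strainer and anything else below 0.01 N and linear speed of strainer above 0.6 m/s).
It also fails if it takes over 61 s, if anything falls off the work surface, if the arm or the gripper's body presses on something with over 40 N, if the wrist force passes 120 N, or if a joint passes its speed limit or range.

## Working session

There is one attempt and no reset: what is moved stays moved. The work goes in short steps, each a Python script; the robot and the scene stay as the last script left them, time stands still between calls to the robot, and variables do not carry over. Pictures are saved under pics/ and viewed, and the job is handed in when it is done.

```bash
mkdir -p pics; python3 - <<'E'
from workcell import bot, hand, kinematics, get_obs, vision
import cv2,numpy as np
print(get_obs())
for n in("side","top"):
    d=vision.read_camera(n); cv2.imwrite(f"pics/{n}0.png",d["frame"][:,:,::-1]); np.savez(f"{n}0.npz",**d)
    print(n,d["intrinsics"],d["view"])
E
```

```text
{'time_s': 0.0, 'joint_pos': array([-1.31338693e+00,  3.53654455e-01,  1.63413490e+00,  1.32877574e-05,
        1.15520357e+00, -2.41039264e-03]), 'joint_vel': array([-0.00152389, -0.00071051,  0.00091904,  0.00109383, -0.00035807,
       -0.00049429]), 'joint_efforts': array([ 2.17216598e-04, -6.05267358e+01, -3.42068803e+01,  8.49433923e-05,
        9.08325543e-03, -7.90575712e-06]), 'position': array([ 0.16044835, -0.60358385,  0.2475574 ]), 'orientation': array([-0.09165879,  0.70164007, -0.70065687,  0.09154141]), 'wrist_force': array([-0.17098571, -0.02645659, -0.26910671]), 'ft_torque': array([-0.01705965,  0.00621967, -0.01422058]), 'gripper_width': 0.08541947236838891}
side [[454.69357765   0.         315.51103705]
 [  0.         454.69357765 204.57447484]
 [  0.           0.           1.        ]] [[-0.93775366 -0.3465767   0.02242031  0.56228519]
 [-0.15857523  0.36984477 -0.91546094  0.13523454]
 [ 0.30898539 -0.86203216 -0.40178177  1.15816803]
 [ 0.          0.          0.          1.        ]]
top [[424.51967777   0.         322.11652976]
 [  0.         424.51967777 196.82567453]
 [  0.           0.           1.        ]] [[ 1.04895433e-03 -9.99978950e-01 -6.40303314e-03  1.83113257e-01]
 [-9.92391115e-01 -2.52603656e-04 -1.23125181e-01  5.45496291e-01]
 [ 1.23120972e-01  6.48346589e-03 -9.92370491e-01  1.02440290e+00]
 [ 0.00000000e+00  0.00000000e+00  0.00000000e+00  1.00000000e+00]]
```

View pics/side0.png

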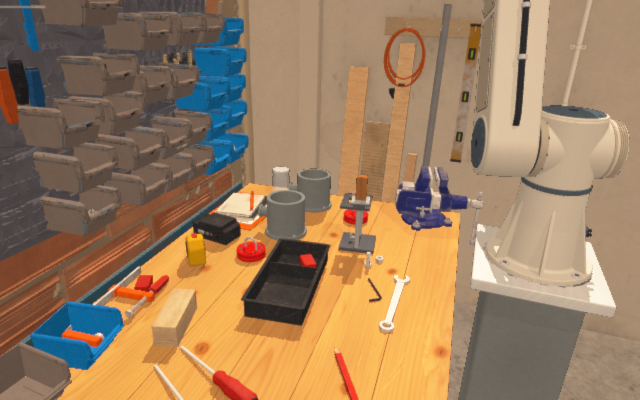

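View pics/top0.png

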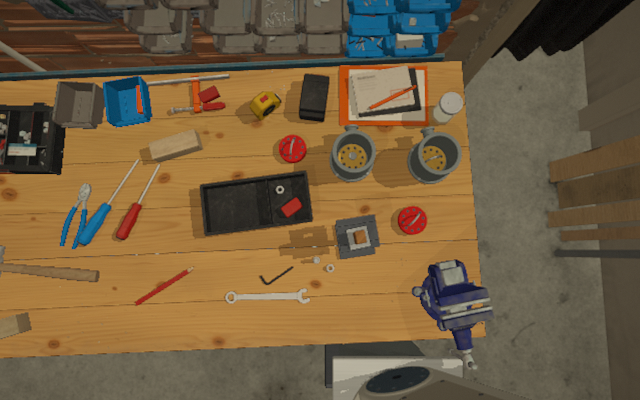

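```bash
python3 - <<'E'
import cv2,numpy as np
t=cv2.imread("pics/top0.png"); s=cv2.imread("pics/side0.png")
a=cv2.resize(t[115:195,320:470],None,fx=5.3,fy=5.3,interpolation=cv2.INTER_CUBIC)
cv2.imwrite("pics/c1.png",a)
cv2.imwrite("pics/c2.png",cv2.resize(t[165:265,190:400],None,fx=3.8,fy=3.8,interpolation=cv2.INTER_CUBIC))
cv2.imwrite("pics/c3.png",cv2.resize(s[160:330,230:400],None,fx=3.5,fy=3.5,interpolation=cv2.INTER_CUBIC))
E
```

```text
(no output)
```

View pics/c1.png

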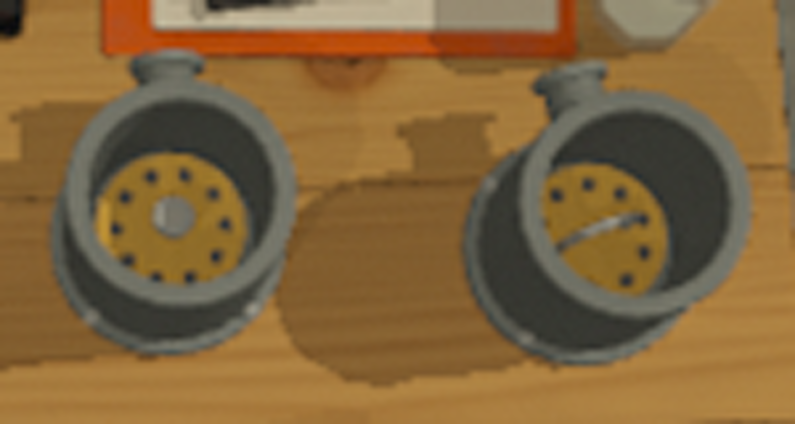

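View pics/c2.png

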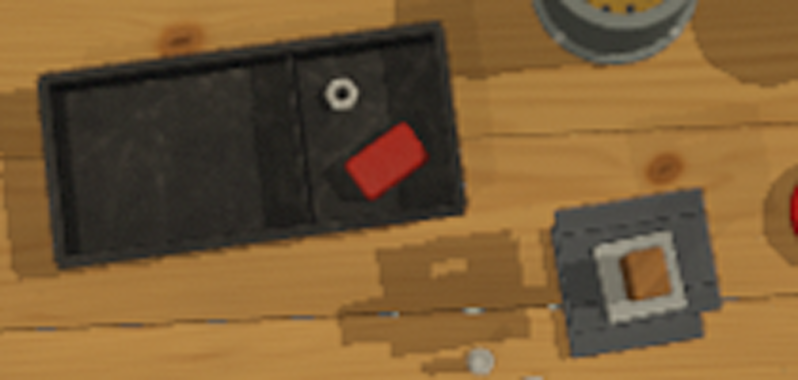

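View pics/c3.png

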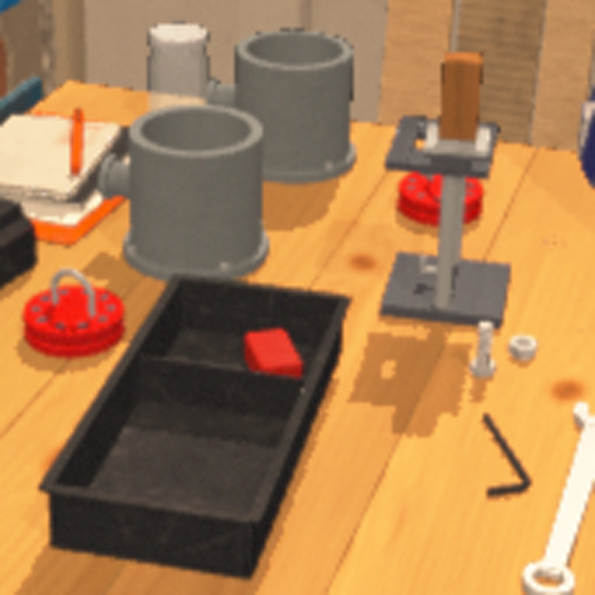

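```bash
python3 - <<'E'
import cv2,numpy as np
t=cv2.imread("pics/top0.png"); s=cv2.imread("pics/side0.png")
def crop(im,u0,v0,w,h,f,n):
    a=cv2.resize(im[v0:v0+h,u0:u0+w],None,fx=f,fy=f,interpolation=cv2.INTER_CUBIC)
    for i in range(0,w,10):
        cv2.line(a,(i*f,0),(i*f,h*f if i%50==0 else 6),(255,255,0),1)
        cv2.putText(a,str(u0+i),(i*f,16),0,.35,(0,255,255),1)
    for i in range(0,h,10):
        cv2.line(a,(0,i*f),(6,i*f),(255,255,0),1); cv2.putText(a,str(v0+i),(8,i*f+4),0,.35,(0,255,255),1)
    cv2.imwrite(f"pics/{n}.png",a)
crop(t,325,205,65,60,10,"d1")
crop(s,330,160,60,100,6,"d2")
crop(t,400,120,70,70,8,"d3")
crop(t,195,165,125,75,6,"d4")
E
```

```text
(no output)
```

View pics/d1.png

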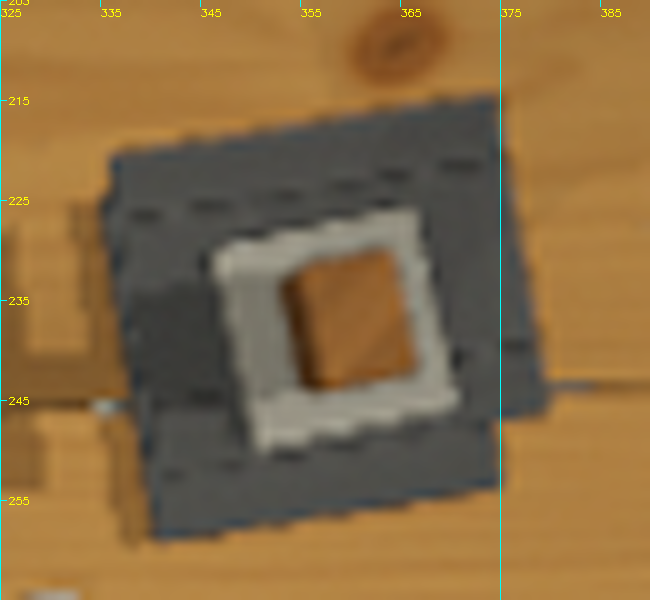

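View pics/d2.png

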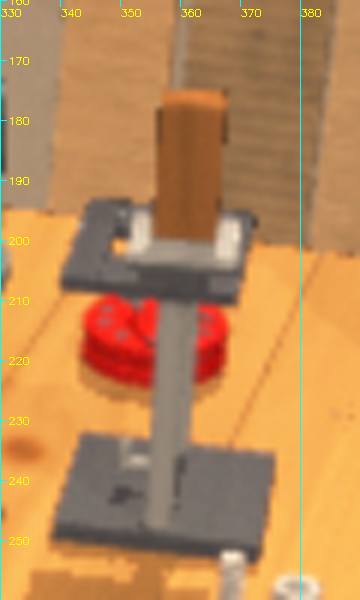

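View pics/d3.png

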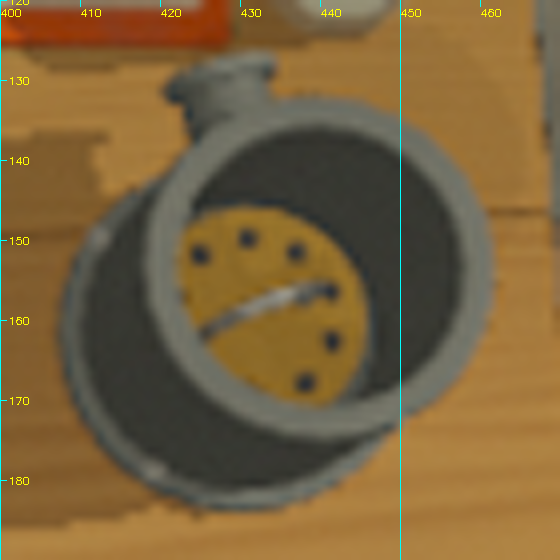

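View pics/d4.png

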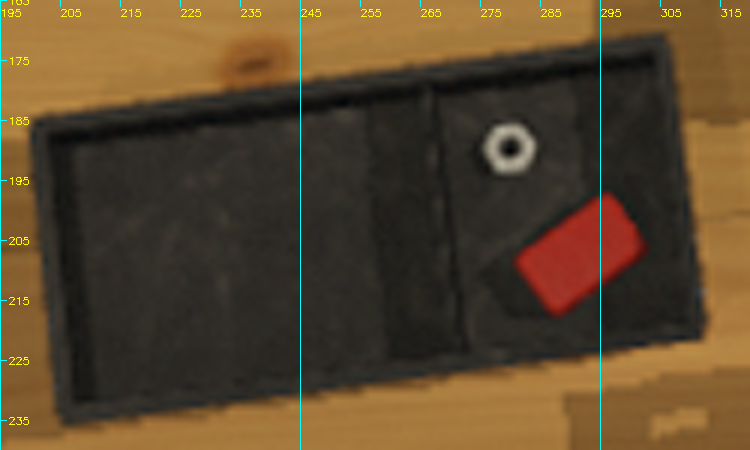

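```bash
cat > geo.py <<'E'
import numpy as np
from scipy.optimize import least_squares
C={n:dict(np.load(f"{n}0.npz")) for n in("side","top")}
def proj(n,P):
    P=np.atleast_2d(P); V=C[n]["view"]; q=P@V[:3,:3].T+V[:3,3]; q=q@C[n]["intrinsics"].T; return q[:,:2]/q[:,2:]
def ray(n,uv,z):
    V=C[n]["view"];R=V[:3,:3];c=-R.T@V[:3,3];d=R.T@np.linalg.inv(C[n]["intrinsics"])@np.array([*uv,1.]);return c+d*(z-c[2])/d[2]
def tf(p,L):
    L=np.atleast_2d(L).astype(float);c,s=np.cos(p[2]),np.sin(p[2]);return np.c_[p[0]+c*L[:,0]-s*L[:,1],p[1]+s*L[:,0]+c*L[:,1],L[:,2]]
E
cat > fit.py <<'E'
from geo import *
for n in C: print(n,"cam",-C[n]["view"][:3,:3].T@C[n]["view"][:3,3])
def fit(obs,p0,name):
    f=lambda p:np.concatenate([(proj(n,tf(p,L))-uv).ravel() for n,L,uv in obs])
    r=least_squares(f,p0,loss="soft_l1");print(name,r.x[:2].round(4),np.degrees(r.x[2]).round(1));print(r.fun.round(1) if 0 else f(r.x).reshape(-1,2).round(1).tolist());return r.x
h=.0215+.0015
fit([("top",[[h,h,.13],[h,-h,.13],[-h,-h,.13],[-h,h,.13]],np.array([[345.9,230.2],[366.3,225.8],[370.7,244.7],[351.3,250]])),
("top",[[.014,-.011,.193],[-.014,-.011,.193],[-.014,.011,.193]],np.array([[363.8,229.8],[366.5,241.8],[357.5,243.7]]))],[.3,.0,0],"hook top")
fit([("side",[[.045,-.045,.007],[-.045,-.045,.007],[-.045,.045,.007],[.045,.045,.007]],np.array([[343.3,232.2],[375.5,235.8],[373.3,251],[338.3,249.2]]))],[.3,.0,0],"stand side")
th=np.linspace(0,2*np.pi,200)
def circ(p,r,z): return np.c_[p[0]+r*np.cos(th),p[1]+r*np.sin(th),0*th+z]
def fb(p):
    a=proj("top",circ(p,.052,.105));b=proj("side",circ(p,.052,.105));c=proj("top",circ(p,.058,.0))
    return np.array([a[:,0].min()-418.3,a[:,0].max()-461.5,a[:,1].min()-132,a[:,1].max()-174.7,b[:,0].min()-297.1,b[:,0].max()-330.6,b[:,1].min()-168.6,c[:,0].min()-407.5,c[:,1].max()-183.7])
r=least_squares(fb,[.5,-.1],loss="soft_l1");print("barrel",r.x,fb(r.x).round(1));
# loop
B=r.x
for uv in [(425,161.8),(441,156)]: print("loopfoot",ray("top",uv,.034))
cor=[[200.3,184.7],[305.8,170.8],[312.5,221.3],[205.3,235.8]]
P=np.array([ray("top",u,.043) for u in cor]);print(P.round(4));print("tray edges",[np.linalg.norm(P[i]-P[(i+1)%4]).round(4) for i in range(4)])
print("divider",ray("top",(266.7,180),.037),ray("top",(272.5,223.3),.037))
E
python3 fit.py
```

```text
side cam [0.19087284 1.14323724 0.57652613]
top cam [0.41502811 0.17660552 1.08492402]
hook top [0.4416 0.1017] 13.6
[[-0.0, -0.2], [-0.5, -0.6], [0.1, 0.5], [-0.5, 0.1], [0.3, -0.8], [0.9, 0.2], [-0.3, 0.8]]
stand side [0.4422 0.1063] 9.9
[[-0.5, 0.1], [0.2, -0.1], [0.2, 0.8], [0.0, -1.2]]
barrel [ 0.64105275 -0.09420817] [-0.4  0.7 -0.7 -0.1  0.2  0.6 -1.3 -0.7  0.3]
loopfoot [ 0.63429457 -0.07533847  0.034     ]
loopfoot [ 0.64916389 -0.11602522  0.034     ]
[[0.5746 0.4864 0.043 ]
 [0.6097 0.2242 0.043 ]
 [0.4837 0.207  0.043 ]
 [0.448  0.4695 0.043 ]]
tray edges [np.float64(0.2645), np.float64(0.1271), np.float64(0.2649), np.float64(0.1277)]
divider [0.58742478 0.32214492 0.037     ] [0.47911144 0.30594915 0.037     ]
```

```bash
cat > ov.py <<'E'
from geo import *; import cv2,sys
f=10;u0,v0,w,h=405,125,65,60
t=cv2.imread("pics/top0.png")
def draw(a,L,col,closed=False):
    q=proj("top",L); X=((q-[u0,v0]+.5)*f-.5)
    cv2.polylines(a,[np.round(X).astype(int)],closed,col,1)
th=np.linspace(0,2*np.pi,100)
def circ(p,r,z): return np.c_[p[0]+r*np.cos(th),p[1]+r*np.sin(th),0*th+z]
bx,by,sx,sy,yaw=map(float,sys.argv[1:6])
a=cv2.resize(t[v0:v0+h,u0:u0+w],None,fx=f,fy=f,interpolation=cv2.INTER_CUBIC)
for r,z in((.052,.105),(.042,.105),(.058,0)): draw(a,circ((bx,by),r,z),(0,255,0))
draw(a,circ((sx,sy),.036,.032),(255,0,255))
ph=np.linspace(0,np.pi,40);arch=np.r_[[[0,.017,.02]],np.c_[0*ph,.017*np.cos(ph),.0325+.017*np.sin(ph)],[[0,-.017,.02]]]
L=tf((sx,sy,np.radians(yaw)),arch);L[:,2]+=.012
draw(a,L,(0,0,255)); cv2.imwrite(sys.argv[6],a)
E
python3 ov.py .641 -.0942 .641 -.0942 15 pics/o1.png
```

```text
(no output)
```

View pics/o1.png

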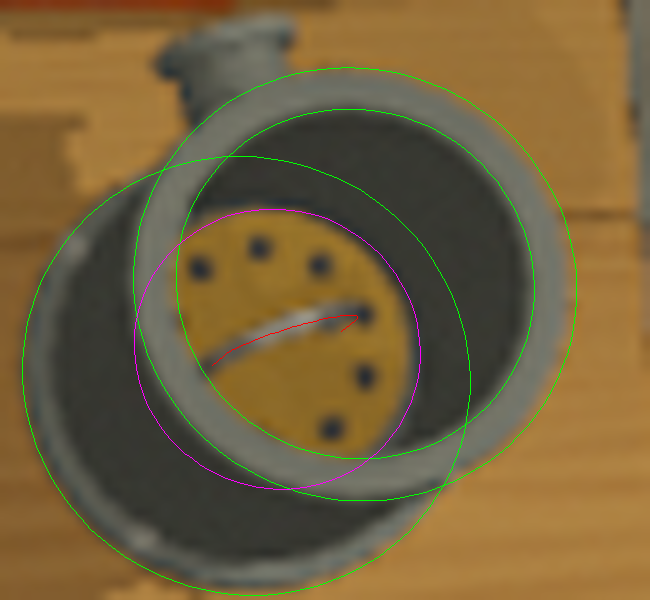

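```bash
sed -i 's/((q-\[u0,v0\]+.5)\*f-.5)/((q-[u0,v0])*f)/; s/^f=10;.*/f=16;u0,v0,w,h=415,135,48,37/' ov.py
python3 ov.py .641 -.0942 .6405 -.0935 17 pics/o2.png
```

```text
(no output)
```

View pics/o2.png

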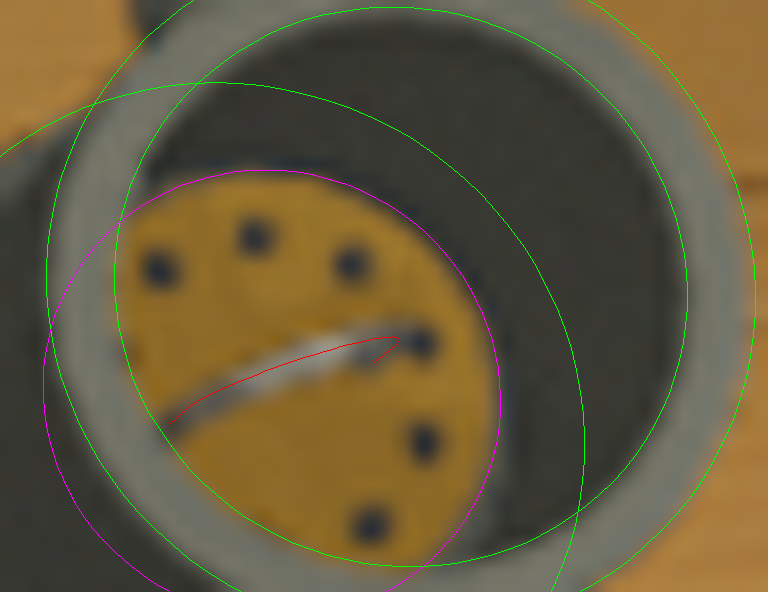

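```bash
cat > h.py <<'E'
from workcell import bot, hand, kinematics, get_obs, vision, hand_in
import numpy as np, cv2
from scipy.spatial.transform import Rotation as R
def ori(deg,flip=False):
    a=np.radians(deg); z=np.array([-np.sin(a),np.cos(a),0])*(-1 if flip else 1); y=np.array([0,0,-1.])
    return R.from_matrix(np.c_[np.cross(y,z),y,z]).as_quat()
HK=np.array([.4417,.1022]); HY=11.; ST=np.array([.640,-.0935]); SY=17.; BAY=np.array([.5225,.3935])
def hx(deg): return np.array([np.cos(np.radians(deg)),np.sin(np.radians(deg))])
def snap(n,name,box=None,f=1):
    d=vision.read_camera(n); np.savez(f"{name}.npz",**d); im=d["frame"][:,:,::-1]
    if box: u,v,w,h=box; im=cv2.resize(im[v:v+h,u:u+w],None,fx=f,fy=f,interpolation=cv2.INTER_CUBIC)
    cv2.imwrite(f"pics/{name}.png",im)
def st(t=""):
    o=get_obs(); print(t,"t%.1f"%o["time_s"],o["position"].round(4),"F",o["wrist_force"].round(1),"w%.4f"%o["gripper_width"],"j",o["joint_pos"].round(2))
E
python3 - <<'E'
from h import *
for fl in(0,1):
  for nm,p,z,y in(("hk",HK,.16,HY),("hk",HK,.33,HY),("bar",ST-.032*hx(SY),.33,SY),("bar",ST-.032*hx(SY),.18,SY),("tr",BAY,.33,SY),("tr",BAY-.04*hx(SY),.15,SY)):
    q=kinematics.solve_ik([*p,z],ori(y,fl)); print(fl,nm,None if q is None else np.round(q,2))
E
```

```text
0 hk [ 0.22  0.2   2.07 -0.    0.87 -1.54]
0 hk [ 0.22  0.    1.88 -0.    1.26 -1.54]
0 bar [-0.17  0.28  1.56 -0.    1.31 -2.04]
0 bar [-0.17  0.41  1.71 -0.    1.02 -2.04]
0 tr [ 0.64  0.34  1.47 -0.    1.33 -1.22]
0 tr [ 0.67  0.45  1.73 -0.    0.96 -1.2 ]
1 hk [ 0.22  0.2   2.07 -0.    0.87  1.6 ]
1 hk [ 0.22  0.    1.88 -0.    1.26  1.6 ]
1 bar [-0.17  0.28  1.56  0.    1.31  1.1 ]
1 bar [-0.17  0.41  1.71 -0.    1.02  1.1 ]
1 tr [0.64 0.34 1.47 0.   1.33 1.92]
1 tr [ 0.67  0.45  1.73 -0.    0.96  1.94]
```

```bash
python3 - <<'E'
from h import *
o=ori(HY,True)
bot.reach([*HK,.30],o); st()
hand.move_gripper(.05)
bot.servo_line([*HK,.160],velocity=.15); st("down")
snap("side","s1",(310,110,120,150),4); 
hand.move_gripper(.012,80); st("grip")
snap("side","s2",(310,110,120,150),4)
E
```

```text
t2.8 [0.4419 0.1017 0.2999] F [-0.4  0.3  0.1] w0.0855 j [ 0.22  0.03  1.92 -0.    1.19  1.6 ]
down t4.3 [0.4422 0.1023 0.1606] F [-0.  -0.5  0.2] w0.0499 j [ 0.22  0.2   2.07 -0.    0.87  1.6 ]
grip t4.7 [0.4421 0.1023 0.1607] F [-0.8 -0.2  5.8] w0.0211 j [0.22 0.2  2.07 0.   0.87 1.6 ]
```

View pics/s2.png

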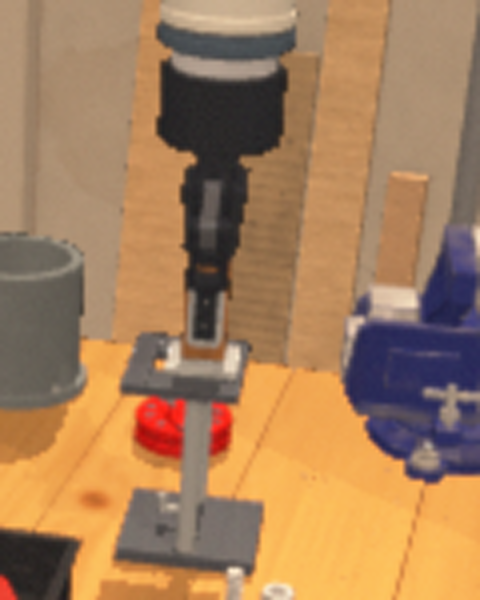

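```bash
python3 - <<'E'
from h import *
bot.servo_line([*HK,.335],velocity=.15); st("lift")
snap("side","s3",(290,50,150,150),4); snap("top","t3",(310,170,100,90),6)
E
```

```text
lift t6.1 [0.4412 0.1021 0.3341] F [ 0.1  0.1 -1.2] w0.0209 j [ 0.22 -0.    1.87  0.    1.27  1.6 ]
```

View pics/s3.png

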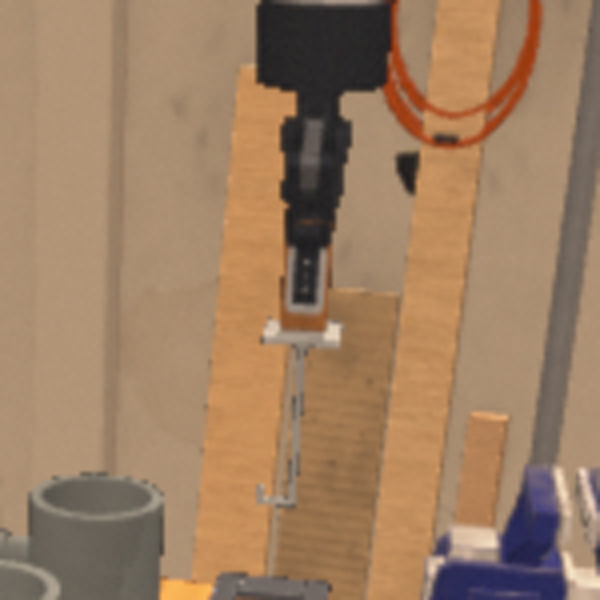

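View pics/t3.png

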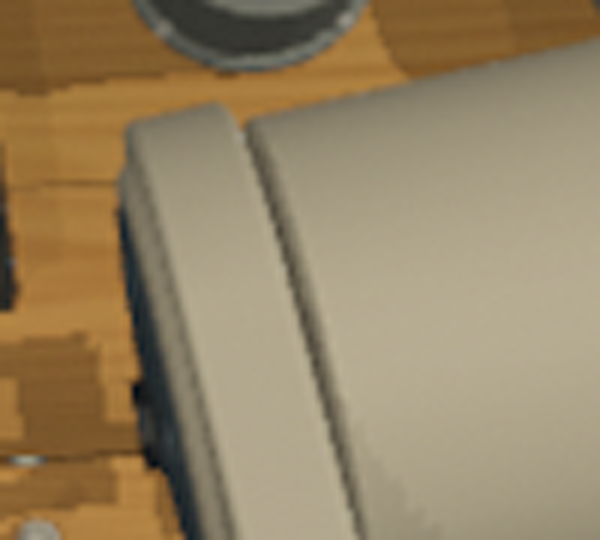

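```bash
python3 - <<'E'
from geo import *
x,y,z=.4412,.1021,.3341+.0013
for dx in(-.005,0,.005):
  a=np.radians(11);p=(x+dx*np.cos(a),y+dx*np.sin(a),a)
  print(dx,proj("side",tf(p,[[0,0,z-.142],[.02,0,z-.142],[.02,0,z-.131],[0,0,z-.037]])).round(1).tolist())
E
```

```text
-0.005 [[364.9, 174.9], [356.8, 174.3], [357.1, 170.1], [367.8, 133.5]]
0 [[362.8, 174.8], [354.8, 174.1], [355.1, 170.0], [365.7, 133.4]]
0.005 [[360.8, 174.6], [352.8, 174.0], [353.0, 169.8], [363.6, 133.2]]
```

```bash
python3 - <<'E'
from h import *
o=ori(SY,True); p=ST-.031*hx(SY)
bot.reach([*p,.335],o)
bot.servo_line([*p,.275],velocity=.15); bot.dwell(.2); st("above")
snap("side","s4",(260,80,120,120),5); snap("top","t4",(380,100,110,100),6)
E
python3 - <<'E'
from geo import *
a=np.radians(17);z=.275+.0013;d=np.array([np.cos(a),np.sin(a)])
p=(*(np.array([.640,-.0935])-.031*d),a)
print(proj("side",tf(p,[[0,0,z-.142],[.02,0,z-.142],[.02,0,z-.131],[0,0,z-.037]])).round(1).tolist())
print(proj("top",tf(p,[[0,0,z-.142],[.02,0,z-.142],[.02,0,z-.131]])).round(1).tolist())
E
```

```text
above t8.0 [ 0.611  -0.1025  0.2764] F [ 0.2  0.  -1.4] w0.0213 j [-0.17  0.32  1.62  0.    1.2   1.11]
[[324.9, 164.3], [318.3, 164.0], [318.4, 160.6], [326.0, 130.4]]
[[447.6, 163.1], [444.7, 154.9], [446.1, 153.8]]
```

View pics/s4.png

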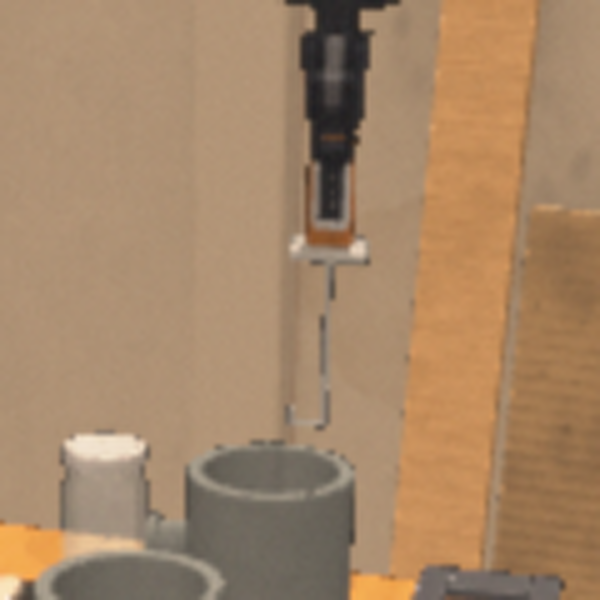

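View pics/t4.png

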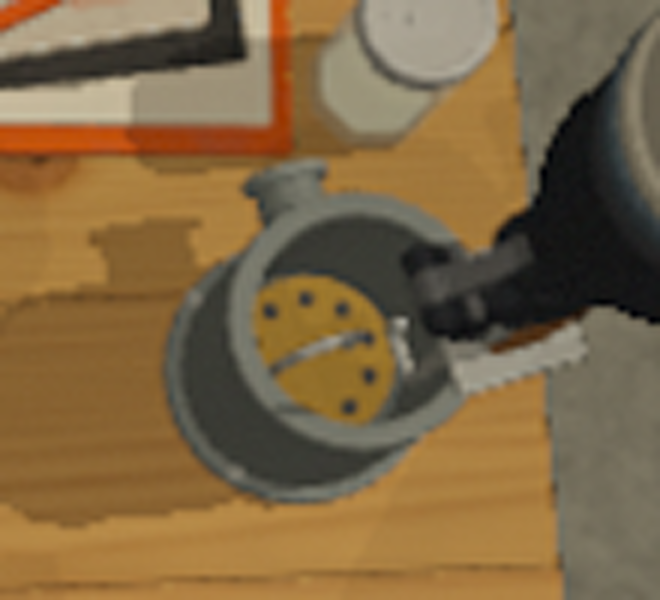

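```bash
python3 - <<'E'
from h import *
p=ST-.0318*hx(SY)
bot.servo_line([*p,.205],velocity=.1); st("mid"); 
bot.servo_line([*p,.1820],velocity=.06); bot.dwell(.2); st("low")
snap("side","s5",(260,80,120,120),5); snap("top","t5",(400,120,80,70),8)
E
```

```text
mid t8.9 [ 0.61   -0.1029  0.2055] F [-0.4  0.6 -1.4] w0.0211 j [-0.17  0.38  1.69 -0.    1.07  1.1 ]
low t9.7 [ 0.6098 -0.1029  0.1823] F [ 0.2 -0.4 -0.7] w0.0212 j [-0.17  0.41  1.71 -0.    1.02  1.1 ]
```

View pics/t5.png

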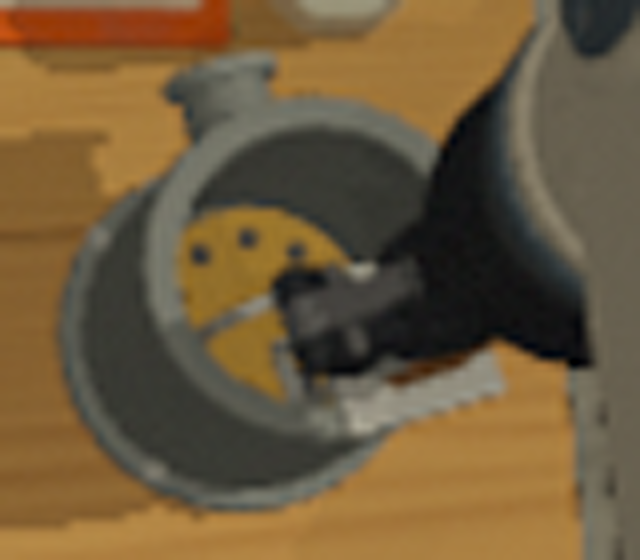

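```bash
python3 - <<'E'
from h import *
p=ST-.0095*hx(SY)
bot.servo_line([*p,.1820],velocity=.03); bot.dwell(.2); st("in")
snap("top","t6",(400,120,80,70),8)
bot.servo_line([*p,.215],velocity=.05); bot.dwell(.2); st("up")
snap("top","t7",(400,120,80,70),8)
E
```

```text
in t10.9 [ 0.6308 -0.0963  0.182 ] F [-0.4  0.5 -1.5] w0.0209 j [-0.15  0.44  1.66 -0.    1.04  1.12]
up t11.9 [ 0.6307 -0.0963  0.2145] F [-0.2 -0.3 -4.6] w0.0211 j [-0.15  0.41  1.64  0.    1.1   1.12]
```

View pics/t6.png

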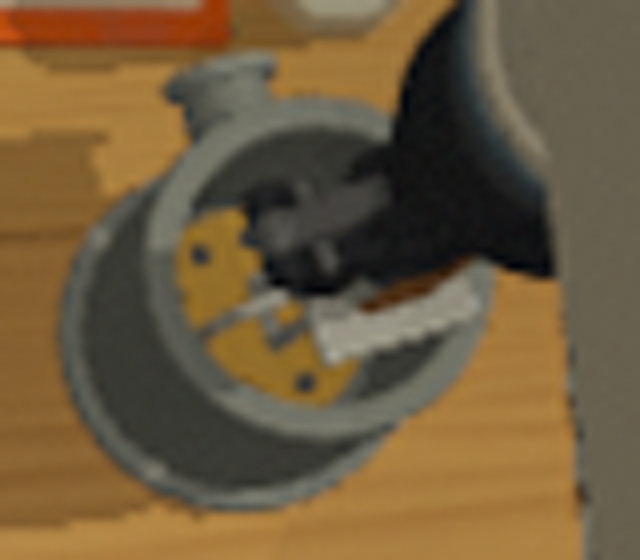

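View pics/t7.png

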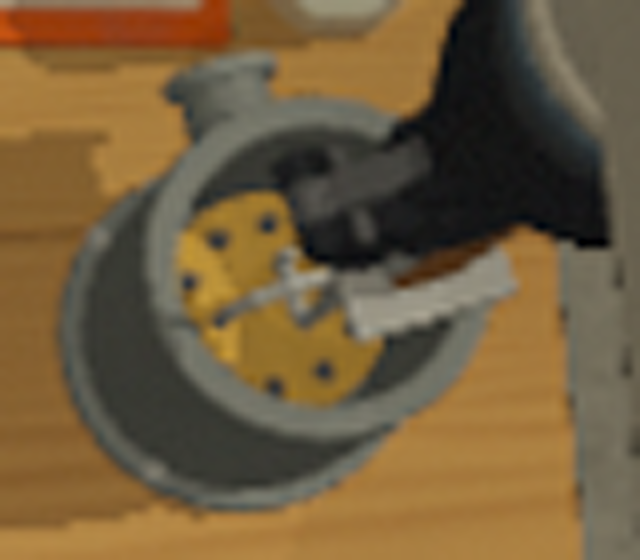

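```bash
python3 - <<'E'
from h import *
p=ST-.0095*hx(SY)
bot.servo_line([*p,.345],velocity=.08); bot.dwell(.5); st("out")
snap("side","s8",(250,60,130,130),5)
E
```

```text
out t14.2 [ 0.6309 -0.0963  0.345 ] F [ 0.4  0.2 -4. ] w0.0213 j [-0.15  0.3   1.49 -0.    1.35  1.12]
```

View pics/s8.png

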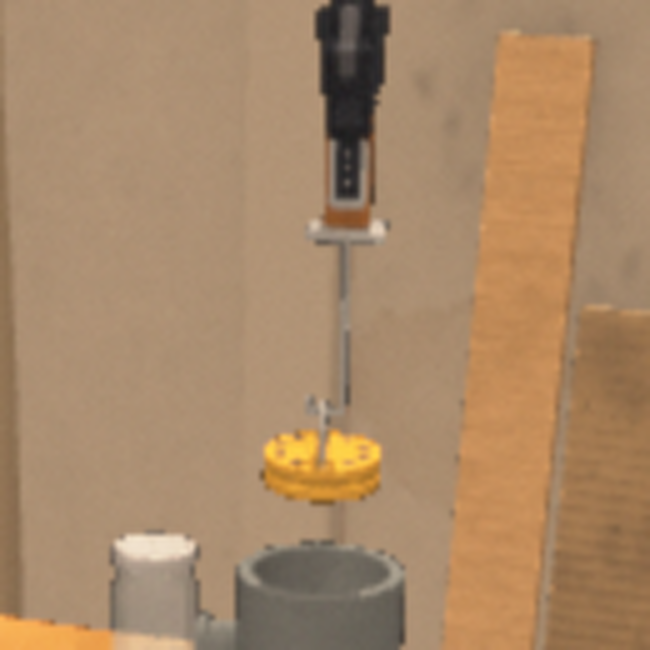

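```bash
python3 - <<'E'
from h import *
p=BAY-.010*hx(SY)
bot.servo_line([*p,.345],velocity=.09); bot.dwell(.8); st("over")
bot.servo_line([*p,.265],velocity=.06); bot.dwell(.4); st("lower")
snap("side","s9",(220,110,130,180),4); snap("top","t9",(190,110,150,130),5)
E
```

```text
over t20.8 [0.5129 0.3906 0.345 ] F [-0.5  0.8 -2.8] w0.0211 j [0.65 0.31 1.48 0.   1.35 1.92]
lower t22.7 [0.5129 0.3906 0.2651] F [ 0.8  1.4 -3.9] w0.0209 j [ 0.65  0.37  1.57 -0.    1.2   1.92]
```

View pics/s9.png

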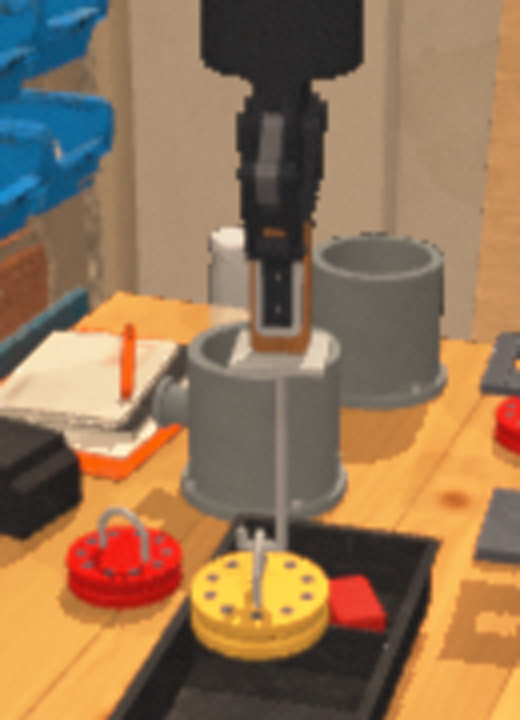

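View pics/t9.png

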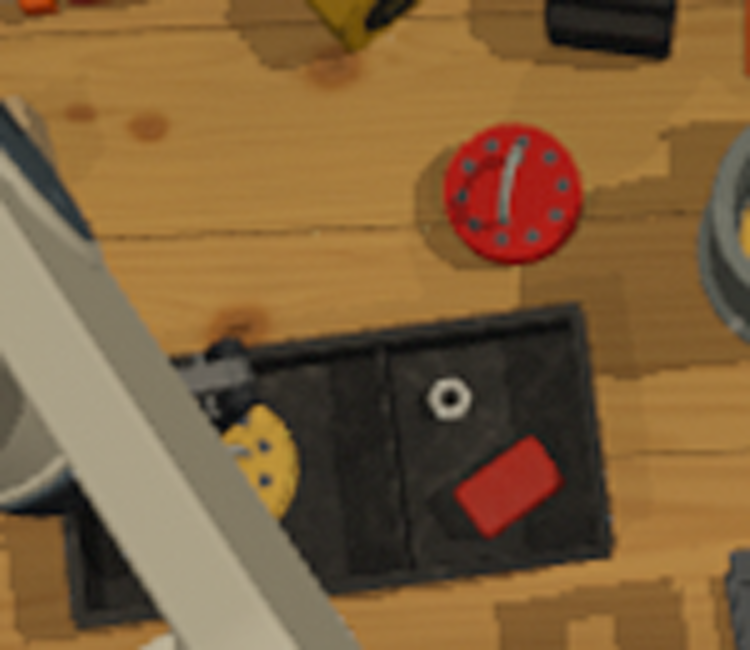

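```bash
python3 - <<'E'
from h import *
p=BAY-.010*hx(SY)
bot.servo_line([*p,.198],velocity=.06); bot.dwell(.4); st("low")
for z in (.192,.188,.184,.180,.1735):
    bot.servo_line([*p,z],velocity=.03); st(z)
bot.dwell(.3); st()
snap("side","s10",(220,130,130,180),4)
E
python3 - <<'E'
from geo import *
for z in(.003,.023): print(proj("side",[[.5225,.3935,z]]))
E
```

```text
low t24.5 [0.513  0.3906 0.1981] F [ 0.5  0.4 -4.4] w0.0213 j [ 0.65  0.43  1.63 -0.    1.08  1.92]
0.192 t24.8 [0.5127 0.3904 0.1915] F [-0.1  0.6 -4. ] w0.0212 j [0.65 0.44 1.64 0.   1.06 1.92]
0.188 t25.1 [0.5128 0.3905 0.1877] F [-0.5  0.2 -4.7] w0.0209 j [0.65 0.44 1.64 0.   1.06 1.92]
0.184 t25.4 [0.513  0.3906 0.184 ] F [ 0.6  0.6 -1.4] w0.0211 j [0.65 0.45 1.65 0.   1.05 1.92]
0.18 t25.7 [0.5128 0.3905 0.1798] F [-0.9  0.  -1.8] w0.0214 j [0.65 0.45 1.65 0.   1.04 1.92]
0.1735 t26.0 [0.5128 0.3905 0.1732] F [ 0.5  0.9 -1.4] w0.0213 j [ 0.65  0.46  1.65 -0.    1.03  1.92]
 t26.3 [0.513  0.3906 0.1736] F [ 0.4 -0.2 -0.6] w0.0213 j [0.65 0.46 1.65 0.   1.03 1.92]
[[285.79161929 295.2006529 ]]
[[285.75565522 287.37822654]]
```

View pics/s10.png

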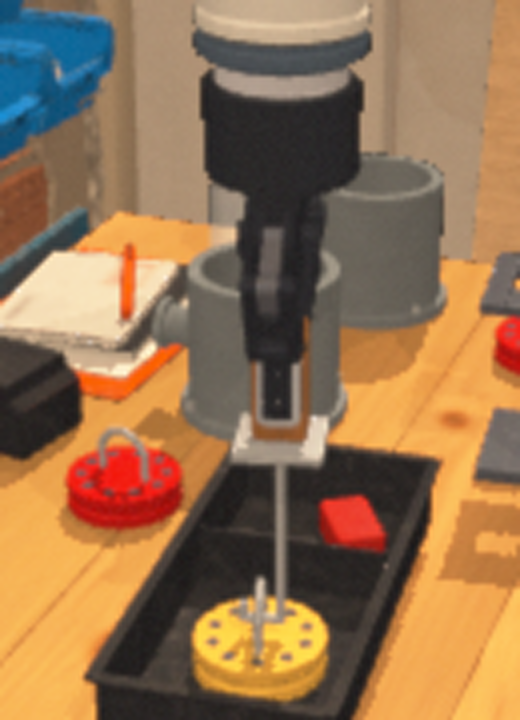

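```bash
python3 - <<'E'
from h import *
p=BAY-.010*hx(SY)
bot.servo_line([*p,.1715],velocity=.03)
p=BAY-.037*hx(SY)
bot.servo_line([*p,.1715],velocity=.04); bot.dwell(.2); st("back")
snap("side","s11",(220,130,130,180),4)
E
```

```text
back t27.6 [0.4873 0.3827 0.1715] F [ 0.1 -0.4 -0.3] w0.0212 j [ 0.66  0.42  1.71 -0.    1.    1.94]
```

View pics/s11.png

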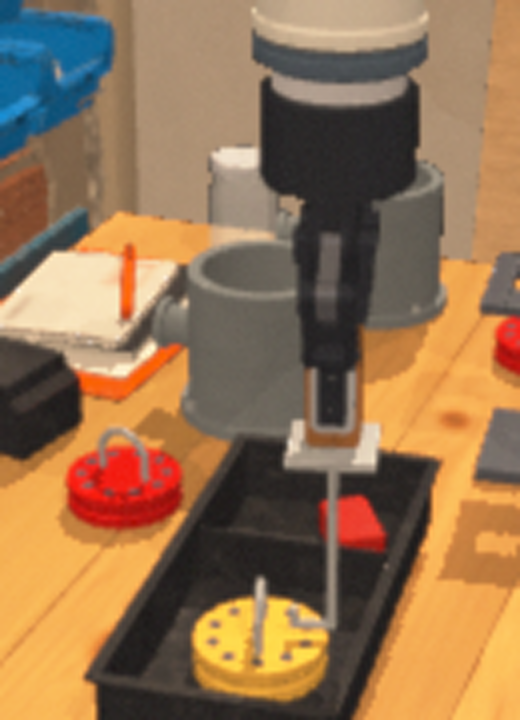

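```bash
python3 - <<'E'
from h import *
p=BAY-.037*hx(SY)
bot.servo_line([*p,.34],velocity=.15)
bot.servo_line([.4420,.1023,.34],ori(HY,True),velocity=.2); bot.dwell(.3); st("above")
bot.servo_line([.4420,.1023,.305],velocity=.1);bot.dwell(.2); st("pre")
snap("side","s12",(310,90,120,160),4)
E
```

```text
above t30.8 [0.442  0.1027 0.3399] F [ 0.3 -0.4 -1. ] w0.0210 j [ 0.22 -0.01  1.86  0.    1.28  1.6 ]
pre t31.5 [0.4424 0.1024 0.3057] F [-0.1 -0.4 -1. ] w0.0212 j [ 0.22  0.02  1.91 -0.    1.21  1.6 ]
```

View pics/s12.png

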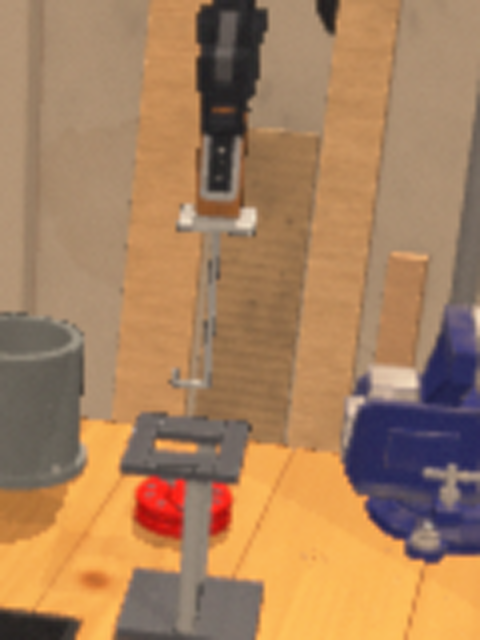

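```bash
python3 - <<'E'
from h import *
for z,v in((.25,.08),(.18,.08),(.165,.06),(.1625,.03),(.161,.03)):
    bot.servo_line([.4420,.1023,z],velocity=v); st(z)
    if get_obs()["wrist_force"][2]>10: break
snap("side","s13",(310,110,120,150),4)
E
```

```text
0.25 t32.4 [0.4423 0.1024 0.2503] F [ 0.1 -0.1 -1.3] w0.0208 j [0.22 0.08 1.98 0.   1.08 1.6 ]
0.18 t33.5 [0.4424 0.1024 0.1804] F [ 1.  -0.5 -0.9] w0.0214 j [0.22 0.17 2.05 0.   0.91 1.6 ]
0.165 t33.9 [0.4416 0.1022 0.1645] F [-0.4  0.  -1.6] w0.0211 j [ 0.22  0.2   2.07 -0.    0.88  1.6 ]
0.1625 t34.1 [0.442  0.1023 0.1625] F [ 0.3 -0.7 -1.7] w0.0216 j [ 0.22  0.2   2.07 -0.    0.87  1.6 ]
0.161 t34.4 [0.442  0.1023 0.161 ] F [-0.9 -0.3 -0.9] w0.0212 j [ 0.22  0.2   2.07 -0.    0.87  1.6 ]
```

View pics/s13.png

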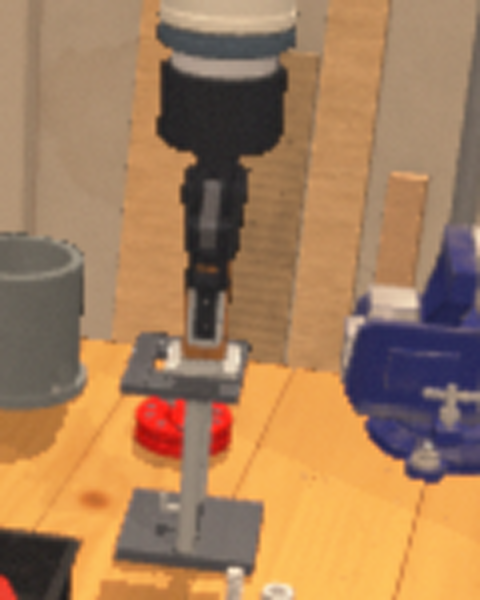

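```bash
python3 - <<'E'
from h import *
for z in(.160,.1592):
    bot.servo_line([.4420,.1023,z],velocity=.02); st(z)
    if get_obs()["wrist_force"][2]>1.5: break
hand.move_gripper(.05); bot.dwell(.2); st("open")
bot.servo_line([.4420,.1023,.30],velocity=.12); st("up")
j=get_obs()["joint_pos"].copy(); j[0]=-.9; bot.goto_joints(j); bot.dwell(.3); st("away")
snap("side","s14",(230,150,170,170),3.5 and 4); snap("top","t14",(190,160,200,110),4)
snap("top","tfull")
E
```

```text
0.16 t34.6 [0.4421 0.1024 0.1607] F [-3.4 -1.2  8.8] w0.0214 j [0.22 0.2  2.07 0.   0.87 1.6 ]
open t35.2 [0.442  0.1023 0.1599] F [0.6 0.1 0.2] w0.0502 j [ 0.22  0.2   2.07 -0.    0.87  1.6 ]
up t36.6 [0.4416 0.1022 0.2993] F [-0.   0.2 -0.7] w0.0503 j [0.22 0.03 1.92 0.   1.19 1.6 ]
away t38.6 [ 0.2833 -0.3538  0.2993] F [0.  0.2 0.6] w0.0500 j [-0.9   0.03  1.92  0.    1.19  1.6 ]
```

View pics/s14.png

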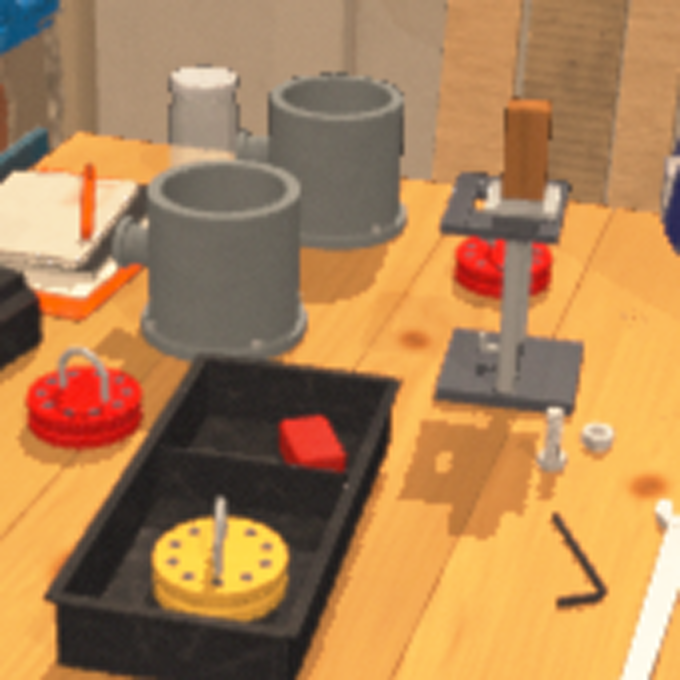

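View pics/t14.png

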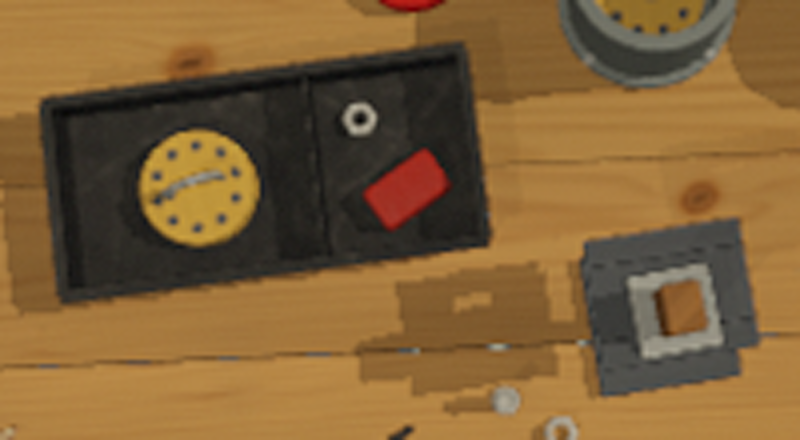

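```bash
python3 -c "
from h import *
hand_in(); st()"
```

```text
the job is handed in; nothing more can be done
the job is handed in; nothing more can be done
```

The job is done and handed in at about 39 s of the 61 s allowed. I hooked the strainer's loop in the barrel at top-view pixel (434,157) and drew it clear of the rim. I set it down in the tray's large compartment and hung the hook back in its stand. The other barrel, at (352,157), has the stud, and I left the red look-alikes alone.

- **Lift:** the side view showed the strainer hanging level on the hook, about 0.16 m above the worktop by calculation. The wrist force was about 2–3 N more than with the empty hook. The gripper held only the hook's handle, at about 21 mm throughout.
- **Set-down:** wrist force fell back to the empty-hook level at the expected height, so the strainer was lowered onto the floor and not dropped. The last side and top pictures show it upright near the middle of the compartment, within about 2 px of my target in the side view.
- **Hook:** it touched down in its stand at the same height it was picked up from (8.8 N peak on contact). In the last side picture the handle is at the same pixels as at the start, and the arm was clear of everything.
- **Disagreements:** the hook's yaw came out between 10° and 13.6° in two fits, so I used 11°. Camera residuals were about 1 px, or 2 mm. No check failed.

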